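# Third hand at the accessory service dock

## Robot

A 6-joint arm with a two-finger parallel gripper is mounted at the origin on a cart in front of the work surface, level with it; the furniture and walls round the work are solid. World frame = base frame: x ahead of the robot, y to its left, z up, the work surface at z = 0. Lengths are in m, angles in rad, forces in N, time in s.
With the tool pointing down it reaches from about 0.4 to 0.825 m from the base axis. Payload 7 kg.
Tool frame: the origin (TCP) lies at the very end of the fingers, on their centre line; the grasp point (between the pads) lies 19 mm behind it; x points along the fingers, y is the direction in which the jaws open and shut, and the axes are right-handed (so a half turn about x gives the same grasp; the last joint's range is limited). The gripper opens to 88 mm and grips with 3 to 60 N. Pads are 19 mm wide; open, the fingers measure 130 mm over their backs; the gripper's body (78 mm by 193 mm) begins 47 mm behind the grasp point.
Start: joints at [-0.981, 0.359, 0.012, 0, -1.224, -0.288], TCP at [0.201, -0.644, 0.227] pointing down, gripper open.
Joint ranges: [-3.07, 3.07], [-1.43, 2.12], [-1.02, 1.25], [-3.03, 1.67], [-3.05, -0], [-3.03, 3.03]. Speed limits (rad/s): [2.39, 2.39, 3.01, 3.14, 3.14, 3.14].

## Interface

Orientations are given as [roll, pitch, yaw] about the fixed x, y, z axes, in that order (R = Rz(yaw) Ry(pitch) Rx(roll)).
In Python, from station import arm gives the robot as it stands.
- The arm moves only by the shell command python3 -m inch 'ROWS' [OPENING] [FORCE]. ROWS is text: rows parted by semicolons, each of 6 numbers parted by spaces: the shift along the world's x, y, z in units of 30 mm (1.0 is 30 mm), then the turn, a rotation vector about the world's x, y, z in units of 5 degrees (1.0 is 5 degrees). In form: dx dy dz wx wy wz; .... A call has 1 to 12 rows; each row shifts and turns the commanded pose from where the row before left it; what a row does not reach is not made up. A row lasts 1/8 s, in which the tool goes at most 62.5 mm and 10.7 degrees, less where a joint would pass 70% of its speed; a pose out of reach is approached as far as the arm can. A call is refused whole if a number of a shift passes 1 or a number of a turn 1, either way. A call with a gripper value outside its range is refused whole. OPENING is the opening, from 0 (shut) to 1 (fully open), set as the call begins (- or left out, the last holds). The fingers move at their own pace and stop on an object; FORCE is the grip in N (left out, the last holds). Time passes only in rows, so rows that do not move let the fingers close. It gives the time, the measured TCP pose, the force and the opening at its end, in the units of the state.
- arm.get_state(): the state, without advancing time (a new reading comes with each control period).
- arm.grab_frame(name): name is "side" or "top" or "wrist"; returns a dict with "frame" (400x640x3 uint8, red, green, blue), "range_z" (400x640 float32, m along the optical axis (not along the pixel's ray), 0 where there is no reading), "mtx" (3x3 intrinsics, pixels), "pose" (4x4, takes a point from camera to world coordinates). Camera axes: x right, y up, looking along -z (the intrinsics and any distortion apply to the point x, -y, -z); pixel columns grow to the right and rows downward; lengths in m; the calibration is good to about 2 mm. A picture is of the moment at which its call begins.
- arm.job_done(): hands the job in, once; it reports no verdict.
Trained networks look in a picture, given as the dict that the camera call returned (one of the last four; its "shot" number tells which), for a name from the list of things; names that differ only in an ending like _2 or _b are one class to them, and where a whole thing is asked for, a point or a joint stands for the part that bears it (a point fixed in the world has none). Each returns a list of dicts, best first, with "confidence" (0 to 1); they miss things now and then, are a little off and sometimes report something else, mostly with a low value. They report only what shows in the picture. A call takes as long as a camera call.
- arm.search_frame(picture, target): "extent" ([centre column, centre row, width, height] as shares, 0 to 1, of the picture: columns of its width, rows of its height, round what is visible of it).
- arm.masks_of(picture, target): "mask" (400x640 bool, what is visible of it) and "extent" ([centre column, centre row, width, height] as shares, 0 to 1, of the picture: columns of its width, rows of its height, round what is visible of it).
- arm.place_of(picture, target): "position" ([column, row] as shares, 0 to 1, of the picture: columns of its width, rows of its height: a listed point, or the origin of a listed thing).
The state is a dict: "t": time; "q": joint angles; "qd": joint speeds; "joint_efforts": joint torques, N m; "eef_pos": TCP position; "ee_rot": TCP orientation; "force": force on the tool from outside, world axes, zero at the start; "moment": the same for the moment, N m; "width": finger opening in m.
Only numpy, scipy, OpenCV 4.12 (cv2) and the standard library are available. Lean on these libraries where they do the work, as an engineer would, in place of code of your own. Each camera call takes 0.05 s, during which the arm holds its last target. There are 200 camera calls.

## Task

First slide the service dock's red transport lock out to its end stop and leave it there. Then set the blue-footed sample module flat on the dock, black connector first, slide it between the guide rails past the open lock, and press it against the sprung contact block with a steady push of about 10 N (5 to 15 N is good; over 22 N damages the pins). Finish while still holding and pressing it, as a third hand for the colleague who will run in its two brass thumbscrews (the springs push it back out if you let go), and leave the liquid cell, driver, jar and bottle where they are.

Things in the scene. Friction and masses are not known exactly. Their poses are not given: they have to be found in the camera images.
- dock: fixed service dock: grey plate 250 x 190 x 10 mm on 4 mm feet, its top (the lane floor) 14 mm above the bench. Origin: at bench height under the lane's centre line, midway along the plate; x is the way the module goes in, y to the left of that, z up. Plate from x -125 to 125, y -65 to 125 mm. White bulkhead at x 99 to 121, y +-43 mm, its top 66 mm above the bench.
- lane_mouth (a point): start of the straight lane, on the slippery white lane floor (friction about 0.2): dock x 0, y 0, 14 mm above the bench. From here to x 94 mm two steel rails, 12 mm wide and 12 mm high, guide the module; the lane between them is 74 mm wide. Ahead of it they flare out to a lead-in about 105 mm wide at x -38 mm; from there to the plate's near edge it is open.
- contact_block: black floating contact block with brass pins, 50 mm wide (y), 22 mm high, in the bulkhead at the far end of the lane. Origin: middle of its contact face, at rest at x 80 mm, y 0, 34 mm above the bench in the dock's frame; x points on into the bulkhead. It is sprung along x: 1.2 N at first touch, then 1.2 N more per mm pushed in, up to 18 N at its 14 mm stop.
- transport_lock (a joint): travel of the transport lock in m: 0 = shut, the tongue standing across the lane from the left at dock x 51 to 63 mm (it starts 0 to 6 mm from there); 0.036 = at its end stop, tongue clear of the lane. Slides along the dock's +y (away from the lane) with 2 N of friction and stays where it is left.
- lock_grip (a point): middle of the lock's upright red grip, which is 12 mm in the dock's x, 22 mm in its y and 32 mm high; this point is 46 mm above the bench, the grip's top 57 mm. With the lock shut it lies at dock x 57, y 68 mm. Low black guide cheeks beside it reach 23 mm above the bench.
- sample_module: loose sample module, 0.26 to 0.42 kg: blue foot 70 mm wide (y), 12 mm thick, 100 mm long (x) with the black connector header (52 mm wide, 33 mm high) at its +x end; on it an upright metal plate 12 mm thick (y), 66 mm long (x), top 78 mm above the underside; two brass thumbscrews. Origin: centre of the underside, z up. Stands on the bench right or left of the dock.
- module_face (a point): middle of the connector header's front face: 50 mm ahead of the module's origin, 20 mm above its underside
- module_grip (a point): a good place to grip the upright plate across its 12 mm: above the module's origin, 60 mm over the underside
- liquid_cell: bystander: small liquid cell, metal plate with brass-coloured ports, 72 x 52 x 32 mm; origin under its centre. Stands where the module does not, left or right of the dock.
- hex_driver: bystander: the colleague's driver with a red handle, 165 mm long, lying to the right; origin under its centre
- kbr_jar: bystander: white screw-cap jar, 62 mm diameter, 83 mm high, left behind the dock; origin under its centre
- amber_bottle: bystander: amber glass bottle with blue cap, 70 mm diameter, 147 mm high, to the left; origin under its centre

How it is judged:
On the way, in this order (a step that is already met when the one before it is completed fails the run):
1. the transport lock is slid out to its end stop (value of joint transport_lock above 0.033 m), for 0.2 s.
2. the module lies flat between the guide rails, connector first and past the open lock (x of module_face in the frame of dock above 0.066 m and y of sample_module in the frame of dock between -0.005 and 0.005 m and z of sample_module in the frame of dock below 0.0175 m and angle between the x axis of sample_module and the x axis of dock, either way round below 0.08 rad and value of joint transport_lock above 0.033 m), for 0.05 s.
3. the module is pressed on the contact block with 5 to 15 N, steadily (contact force between contact_block and sample_module between 5 and 15 N), for 0.5 s.
At the end, for the whole second after the job is handed in: The robot's fingers hold the module at rest, flat (within 0.07 rad, underside within 3.5 mm of the lane floor) and straight (within 0.08 rad, 5 mm) between the rails, pressed on the contact block with 5 to 15 N; the transport lock is within 3 mm of its end stop (all of step 3 and contact force between the fingers and sample_module above 1 N and x of module_face in the frame of dock above 0.08 m and y of sample_module in the frame of dock between -0.005 and 0.005 m and z of sample_module in the frame of dock below 0.0175 m and angle between sample_module's own z axis and vertical below 0.07 rad and angle between the x axis of sample_module and the x axis of dock, either way round below 0.08 rad and linear speed of sample_module below 0.01 m/s and value of joint transport_lock above 0.033 m); the arm keeps its last pose, push and grip.
It fails at once if the contact block is pressed with more than 22 N (contact force between contact_block and anything else above 22 N).
It fails at once if a bystander is moved more than 30 mm (distance of any of liquid_cell, hex_driver, kbr_jar, amber_bottle from where it was at the start of the episode above 0.03 m).
It also fails if it takes over 54 s, if anything falls off the work surface, if the arm or the gripper's body presses on something with over 40 N, if the wrist force passes 120 N, or if a joint passes its speed limit or range.

## Working session

There is one attempt and no reset: what is moved stays moved. The work goes in short steps, Python scripts to look and compute and a shell command to move; the robot and the scene stay as the last step left them, time stands still between calls to the robot, and variables do not carry over. Pictures are saved under pics/ and viewed, about 8 in all and at most 12, crops included, and the job is handed in when it is done.

```bash
mkdir -p pics; ls
cat > h.py <<'E'
import numpy as np, cv2
from station import arm
def world(f,u,v,z=None):
    """pixel -> world; by depth, or on plane z"""
    K=np.array(f["mtx"]);T=np.array(f["pose"])
    d=np.array([(u-K[0,2])/K[0,0],-(v-K[1,2])/K[1,1],-1.0])
    if z is None:
        r=f["range_z"][int(round(v)),int(round(u))]
    else:
        r=(z-T[2,3])/(T[:3,:3]@d)[2]
    return T[:3,3]+T[:3,:3]@d*r
def cloud(f,m):
    v,u=np.nonzero(m&(f["range_z"]>0));K=f["mtx"];T=np.array(f["pose"]);r=f["range_z"][v,u]
    return np.c_[(u-K[0][2])/K[0][0]*r,-(v-K[1][2])/K[1][1]*r,-r]@T[:3,:3].T+T[:3,3]
def save(f,n): cv2.imwrite(f"pics/{n}.png",f["frame"][:,:,::-1])
E
python3 - <<'E'
from h import *
np.set_printoptions(precision=4,suppress=True)
print(arm.get_state())
fs={}
for n in("top","side"):
    f=arm.grab_frame(n);save(f,n+"0");print(n,f["mtx"],f["pose"])
    for t,z in(("dock",0),("lane_mouth",.014),("contact_block",.034),("lock_grip",.046),("sample_module",0),("module_face",.02),("module_grip",.06),("liquid_cell",0),("hex_driver",0),("kbr_jar",0),("amber_bottle",0)):
        for p in arm.place_of(f,t)[:2]:
            u,v=p["position"][0]*640,p["position"][1]*400
            print(t,round(p["confidence"],2),(round(u),round(v)),world(f,u,v,z))
E
cd pics; python3 -c "
import cv2,numpy as np
cv2.imwrite('both.png',cv2.resize(np.vstack([cv2.imread('top0.png'),cv2.imread('side0.png')]),None,fx=.75,fy=.75))"
```

```text
pics
{'t': 0.0, 'q': array([-0.9809,  0.3594,  0.0111, -0.0003, -1.2241, -0.2881]), 'qd': array([ 0.0002, -0.0015,  0.0009, -0.0011, -0.0005, -0.0011]), 'joint_efforts': array([ -0.0013, -58.2719,  29.3059,   6.9971,   0.007 ,  -0.0002]), 'eef_pos': array([ 0.2005, -0.644 ,  0.2257]), 'ee_rot': array([1.6583, 1.5692, 1.96  ]), 'force': array([0.7038, 1.8245, 0.0298]), 'moment': array([ 0.0343, -0.0245, -0.0045]), 'width': 0.0876682257944521}
top [[378.922    0.     323.8444]
 [  0.     378.922  203.9679]
 [  0.       0.       1.    ]] [[-0.0137  0.9985 -0.0537  0.5171]
 [-0.9999 -0.0131  0.0105  0.0449]
 [ 0.0097  0.0539  0.9985  1.1778]
 [ 0.      0.      0.      1.    ]]
dock 0.7 (400, 244) [ 0.4518 -0.2013  0.    ]
dock 0.69 (212, 243) [0.4645 0.3791 0.    ]
lane_mouth 0.76 (317, 215) [0.5454 0.0542 0.014 ]
contact_block 0.59 (312, 189) [0.6259 0.0687 0.034 ]
lock_grip 0.41 (294, 201) [0.589  0.1225 0.046 ]
sample_module 0.96 (210, 241) [0.4693 0.3853 0.    ]
module_face 0.93 (213, 226) [0.5167 0.371  0.02  ]
module_grip 0.92 (204, 241) [0.4734 0.3859 0.06  ]
liquid_cell 0.9 (400,
[... 432 characters left out ...]
82  0.4626  0.5961]
 [-0.0049  0.5607  0.828   1.0641]
 [ 0.      0.      0.      1.    ]]
dock 0.93 (327, 212) [0.5562 0.056  0.    ]
lane_mouth 0.97 (329, 210) [0.5515 0.0585 0.014 ]
contact_block 0.54 (306, 223) [0.6366 0.0681 0.034 ]
lock_grip 0.48 (334, 231) [0.5904 0.1402 0.046 ]
sample_module 0.91 (424, 281) [0.4673 0.385  0.    ]
module_grip 0.64 (427, 273) [0.4728 0.3853 0.06  ]
module_grip 0.52 (329, 306) [0.7308 0.3121 0.06  ]
liquid_cell 0.78 (312, 144) [ 0.4412 -0.1958  0.    ]
hex_driver 0.76 (283, 120) [ 0.461  -0.3457  0.    ]
hex_driver 0.42 (310, 140) [ 0.4349 -0.214   0.    ]
kbr_jar 0.73 (333, 302) [0.7021 0.2932 0.    ]
amber_bottle 0.78 (385, 319) [0.6185 0.4059 0.    ]
```

View pics/both.png

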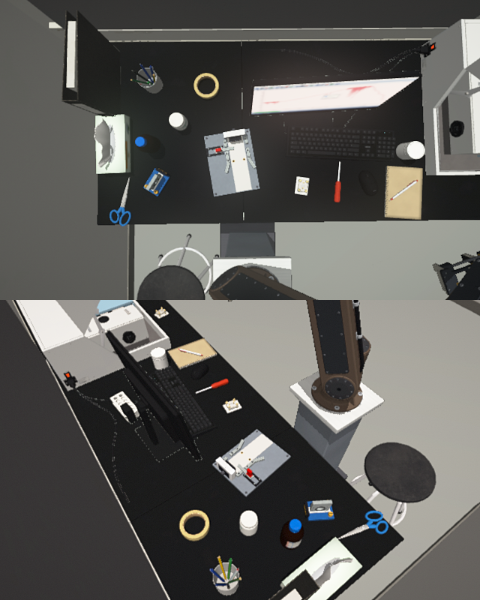

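The top view (0.75 scale) shows the dock at (232,162), with its lane pointing up and slightly left. The red lock is at (219,150). The module is left at (156,181), the cell right at (302,186), and the jar and bottle are left/behind. Next I fit the poses.

Run:
```python
from h import *
from scipy.spatial.transform import Rotation as R
np.set_printoptions(precision=4,suppress=True)
print(R.from_euler('xyz',arm.get_state()["ee_rot"]).as_matrix())
f=arm.grab_frame("top")
P=cloud(f,np.ones((400,640),bool))
# plate top
q=P[(abs(P[:,2]-.014)<.005)&(abs(P[:,0]-.55)<.17)&(abs(P[:,1]-.07)<.17)]
print(len(q),np.median(q[:,2]));print(cv2.minAreaRect(q[:,:2].astype(np.float32)),q.min(0),q.max(0))
b=P[(P[:,2]>.05)&(P[:,2]<.075)&(abs(P[:,0]-.55)<.17)&(abs(P[:,1]-.07)<.17)]
print("high",len(b),cv2.minAreaRect(b[:,:2].astype(np.float32)))
q=P[(P[:,2]>.006)&(abs(P[:,0]-.47)<.1)&(abs(P[:,1]-.385)<.1)]
print("mod",cv2.minAreaRect(q[:,:2].astype(np.float32)),len(q))
q=q[q[:,2]>.065];print("plate",cv2.minAreaRect(q[:,:2].astype(np.float32)),q.mean(0))
# HSV red
hsv=cv2.cvtColor(f["frame"],cv2.COLOR_RGB2HSV)
red=((hsv[...,0]<8)|(hsv[...,0]>172))&(hsv[...,1]>150)&(hsv[...,2]>70)
red[:, :270]=0;red[:,330:]=0
c=cloud(f,red);print(len(c),c[c[:,2]>.03].mean(0) if len(c) else 0)
im=cv2.resize(f["frame"][150:290,170:370,::-1],None,fx=4,fy=4,interpolation=cv2.INTER_CUBIC);cv2.imwrite("pics/topcrop.png",im)
```

```text
[[-0.     -0.2972  0.9548]
 [-0.      0.9548  0.2972]
 [-1.      0.     -0.    ]]
3948 0.015195993314800371
((0.5411349534988403, 0.116405189037323), (0.2546944320201874, 0.26055628061294556), 8.98072338104248) [ 0.4068 -0.0302  0.0093] [0.6815 0.2301 0.019 ]
high 267 ((0.6417235732078552, 0.09236544370651245), (0.05209971219301224, 0.142211452126503), 32.688541412353516)
mod ((0.4697484076023102, 0.38512206077575684), (0.19901061058044434, 0.19831757247447968), 89.79013061523438) 853
plate ((0.47112804651260376, 0.38592225313186646), (0.013850183226168156, 0.06556455790996552), 58.6627197265625) [0.4714 0.3854 0.0787]
31 [0.5928 0.1301 0.0553]
```

View pics/topcrop.png

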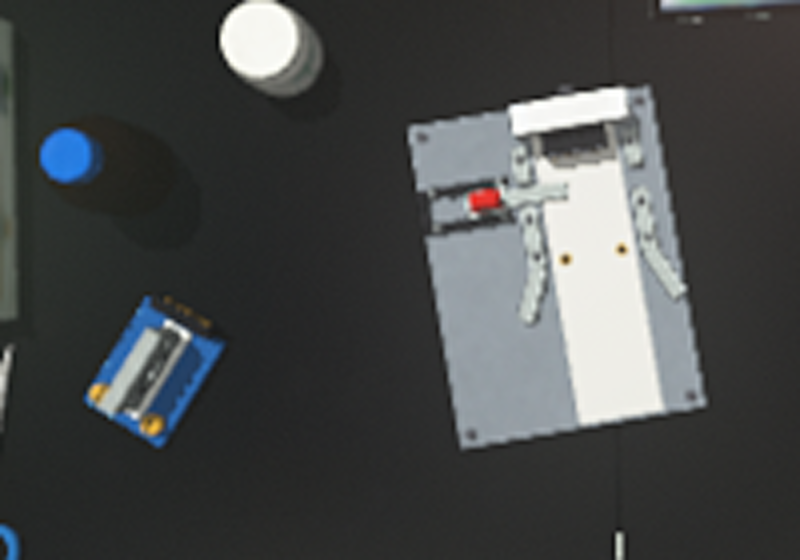

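Run:
```python
from h import *
np.set_printoptions(precision=4,suppress=True)
f=arm.grab_frame("top")
C=np.array([world(f,u/4+170,v/4+150,.014)[:2] for u,v in((408,127),(652,86),(705,405),(460,448))])
M=np.array([[.125,.125],[.125,-.065],[-.125,-.065],[-.125,.125]])
A,B=M-M.mean(0),C-C.mean(0)
th=np.arctan2((A[:,0]*B[:,1]-A[:,1]*B[:,0]).sum(),(A*B).sum())
Rm=np.array([[np.cos(th),-np.sin(th)],[np.sin(th),np.cos(th)]]);o=C.mean(0)-Rm@M.mean(0)
print("dock",o,np.degrees(th),"res",C-(M@Rm.T+o))
g=(np.array([.5928,.1301])-o)@Rm;print("red top in dock",g)
for n,p in(("lock",(.057,.070)),("mouth",(0,0)),("cb",(.08,0))):print(n,o+Rm@p)
```

```text
dock [0.5466 0.0489] 8.770884882873725 res [[-0.0008  0.    ]
 [-0.0003 -0.0007]
 [ 0.001   0.0006]
 [ 0.0001  0.0001]]
red top in dock [0.058  0.0732]
lock [0.5923 0.1268]
mouth [0.5466 0.0489]
cb [0.6257 0.0611]
```

```bash
python3 -m inch '.25 .5 0 0 0 0;.5 1 0 0 0 -.14;.5 1 0 0 0 -.14;.5 1 0 0 0 -.14;.5 1 0 0 0 -.14;.5 1 0 0 0 -.14;.5 1 0 0 0 -.14;.5 1 0 0 0 -.14;.5 1 0 0 0 -.14;.5 1 0 0 0 -.14;.5 1 0 0 0 -.14;.5 1 0 0 0 -.14'; python3 -m inch '.5 1 0 0 0 -.16;.5 1 0 0 0 0;.5 1 0 0 0 0;.5 1 0 0 0 0;.5 1 0 0 0 0;.5 1 0 0 0 0;.5 1 -.3 0 0 0;.5 1 -.3 0 0 0;.5 1 -.3 0 0 0;.5 1 -.3 0 0 0;.5 .9 -.3 0 0 0;0 0 0 0 0 0'
```

```text
t: 2.8
eef_pos: [0.3733, -0.2978, 0.2268]
ee_rot: [-0.263, 1.57, -0.096]
force: [1.0, 0.3, 0.1]
width: 0.0874
t: 4.3
eef_pos: [0.5379, 0.0293, 0.1807]
ee_rot: [-3.012, 1.57, -2.856]
force: [0.2, -0.7, -0.7]
width: 0.0876
```

```bash
python3 -m inch '.45 .8 0 0 0 0;.45 .8 -.3 0 0 0;.45 .8 -.5 0 0 0;.45 .85 -.5 0 0 0;0 0 0 0 0 0'
python3 - <<'E'
from h import *
from scipy.spatial.transform import Rotation as R
np.set_printoptions(precision=4,suppress=True)
s=arm.get_state();m=R.from_euler('xyz',s["ee_rot"]).as_matrix();print(m, s["eef_pos"],"jawdeg",np.degrees(np.arctan2(-m[0,1],m[1,1])))
f=arm.grab_frame("wrist");save(f,"w1")
for t,z in(("lane_mouth",.014),("contact_block",.034),("lock_grip",.046)):
    for p in arm.place_of(f,t)[:2]:
        u,v=p["position"][0]*640,p["position"][1]*400;print(t,round(p["confidence"],2),(round(u),round(v)),world(f,u,v,z))
hsv=cv2.cvtColor(f["frame"],cv2.COLOR_RGB2HSV)
red=((hsv[...,0]<8)|(hsv[...,0]>172))&(hsv[...,1]>150)&(hsv[...,2]>70)
c=cloud(f,red);print(len(c));c=c[abs(c[:,2]-.057)<.006];print(len(c))
if len(c):print(c.mean(0),cv2.minAreaRect(c[:,:2].astype(np.float32)))
E
```

```text
t: 4.92
eef_pos: [0.5922, 0.1268, 0.1403]
ee_rot: [-2.866, 1.568, -2.711]
force: [0.4, -0.2, 0.5]
width: 0.0875
[[-0.0024 -0.1542  0.988 ]
 [-0.0011  0.988   0.1542]
 [-1.     -0.0007 -0.0026]] [0.5922 0.1268 0.1403] jawdeg 8.869148918301844
lane_mouth 0.69 (232, 123) [0.5493 0.0496 0.014 ]
lane_mouth 0.5 (229, 224) [0.6357 0.0553 0.014 ]
contact_block 0.68 (230, 221) [0.6253 0.0602 0.034 ]
lock_grip 0.71 (326, 198) [0.5915 0.133  0.046 ]
695
449
[0.5909 0.1309 0.0555] ((0.5911772847175598, 0.13080470263957977), (0.012223013676702976, 0.020844116806983948), 7.655632019042969)
```

View pics/w1.png

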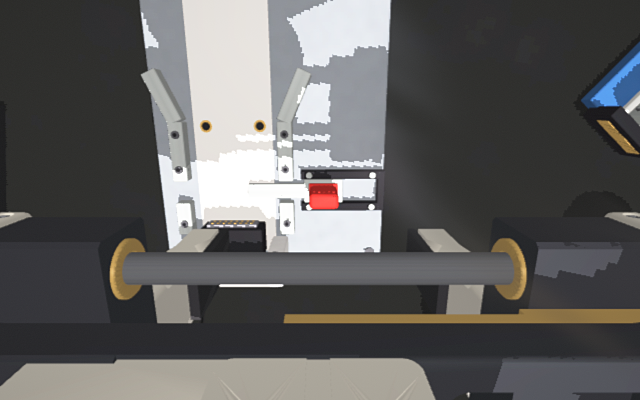

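The wrist view shows the red grip at (323,195), 74 mm along dock y, so the lock starts about 6 mm open. The rails and contact block at (230,222) agree with the dock fit. Descending to grip the lock.

```bash
python3 -m inch '-.04 .13 -.8 0 0 0;0 0 -1 0 0 0;0 0 -1 0 0 0;0 0 -.8 0 0 0;0 0 0 0 0 0' && python3 -m inch '0 0 0 0 0 0;0 0 0 0 0 0;0 0 0 0 0 0;0 0 0 0 0 0;0 0 0 0 0 0;0 0 0 0 0 0' 0.1 25
```

```text
t: 5.75
eef_pos: [0.5898, 0.1279, 0.0335]
ee_rot: [-2.833, 1.568, -2.68]
force: [0.2, 0.9, -0.1]
width: 0.0879
t: 6.5
eef_pos: [0.5909, 0.1289, 0.0346]
ee_rot: [2.89, 1.571, 3.043]
force: [-0.7, 0.9, -0.5]
width: 0.0327
```

```bash
python3 -m inch '0 0 0 0 0 0;0 0 0 0 0 0;0 0 0 0 0 0' && python3 -m inch '-.023 .15 0 0 0 0;-.03 .2 0 0 0 0;-.03 .2 0 0 0 0;-.03 .2 0 0 0 0;-.023 .15 0 0 0 0;0 0 0 0 0 0'
```

```text
t: 6.88
eef_pos: [0.5909, 0.1291, 0.0345]
ee_rot: [1.49, 1.571, 1.644]
force: [-1.0, 1.4, -0.7]
width: 0.0216
t: 7.62
eef_pos: [0.5865, 0.1567, 0.0345]
ee_rot: [1.875, 1.57, 2.029]
force: [-3.2, 1.7, 1.6]
width: 0.0218
```

```bash
python3 -m inch '-.015 .1 0 0 0 0;-.015 .1 0 0 0 0;0 0 0 0 0 0;0 0 0 0 0 0'
```

```text
t: 8.12
eef_pos: [0.5858, 0.1609, 0.0345]
ee_rot: [-2.187, 1.569, -2.034]
force: [0.7, -6.7, 1.5]
width: 0.0218
```

```bash
python3 -m inch '-.015 .1 0 0 0 0;0 0 0 0 0 0;0 0 0 0 0 0' && python3 -m inch '0 0 0 0 0 0;0 0 0 0 0 0;0 0 0 0 0 0;0 0 0 0 0 0' 0.6 && python3 -m inch '0 0 1 0 0 0;-.4 .4 1 0 0 -.8;-.5 .6 1 0 0 -1;-.5 1 1 0 0 -1;-.5 1 .8 0 0 -1;-.5 1 0 0 0 -1;-.5 1 0 0 0 -1;-.5 1 0 0 0 -1;-.3 1 0 0 0 -1;-.3 .5 0 0 0 0;0 0 0 0 0 0' 0.8
```

```text
t: 8.5
eef_pos: [0.5856, 0.1612, 0.0345]
ee_rot: [-2.012, 1.566, -1.859]
force: [5.6, -19.0, 0.6]
width: 0.0219
t: 9.0
eef_pos: [0.5856, 0.1655, 0.0346]
ee_rot: [0.621, 1.57, 0.775]
force: [-0.5, -0.3, -0.5]
width: 0.0518
t: 10.38
eef_pos: [0.4777, 0.3813, 0.1777]
ee_rot: [3.032, 1.541, 2.531]
force: [-0.3, -0.0, -0.4]
width: 0.0703
```

The lock is at its stop: 19 N with no further travel. Now I look at the module and check the lock.

```bash
python3 -m inch '0 0 0 0 0 0';python3 - <<'E'
from h import *
from scipy.spatial.transform import Rotation as R
np.set_printoptions(precision=4,suppress=True)
s=arm.get_state();m=R.from_euler('xyz',s["ee_rot"]).as_matrix();print(m, s["eef_pos"],"jawdeg",np.degrees(np.arctan2(-m[0,1],m[1,1])))
f=arm.grab_frame("wrist");save(f,"w2")
for t,z in(("sample_module",0),("module_face",.02),("module_grip",.06)):
    for p in arm.place_of(f,t)[:1]:
        u,v=p["position"][0]*640,p["position"][1]*400;print(t,round(p["confidence"],2),(round(u),round(v)),world(f,u,v,z))
for n,g in(("wrist",f),("top",arm.grab_frame("top"))):
    P=cloud(g,np.ones((400,640),bool));q=P[(abs(P[:,2]-.078)<.006)&(np.hypot(P[:,0]-.47,P[:,1]-.385)<.06)]
    if len(q):print(n,"plate top",len(q),q.mean(0),cv2.minAreaRect(q[:,:2].astype(np.float32)))
hsv=cv2.cvtColor(g["frame"],cv2.COLOR_RGB2HSV)
red=((hsv[...,0]<8)|(hsv[...,0]>172))&(hsv[...,1]>150)&(hsv[...,2]>70)
red[:, :260]=0;red[:,330:]=0
c=cloud(g,red);c=c[c[:,2]>.045].mean(0);th=np.radians(8.8);d=c[:2]-[.5466,.0489]
print("lock in dock",d@np.array([[np.cos(th),-np.sin(th)],[np.sin(th),np.cos(th)]]))
E
```

```text
t: 10.5
eef_pos: [0.478, 0.3803, 0.1779]
ee_rot: [3.031, 1.542, 2.529]
force: [-0.0, 0.3, -0.7]
width: 0.07
[[-0.0238  0.4813  0.8762]
 [ 0.0168  0.8766 -0.481 ]
 [-0.9996  0.0032 -0.0289]] [0.478  0.3803 0.1779] jawdeg -28.769469264328638
sample_module 0.77 (315, 174) [0.4708 0.3828 0.    ]
module_face 0.83 (316, 222) [0.5095 0.3619 0.02  ]
module_grip 0.59 (313, 185) [0.4694 0.3817 0.06  ]
wrist plate top 1294 [0.4677 0.3854 0.0772] ((0.4686455726623535, 0.3847622275352478), (0.011987065896391869, 0.06606341898441315), 58.327213287353516)
top plate top 18 [0.4948 0.3719 0.0784] ((0.4951378405094147, 0.3721463680267334), (0.011875638738274574, 0.010208791121840477), 57.48688888549805)
lock in dock [0.0582 0.1053]
```

View pics/w2.png

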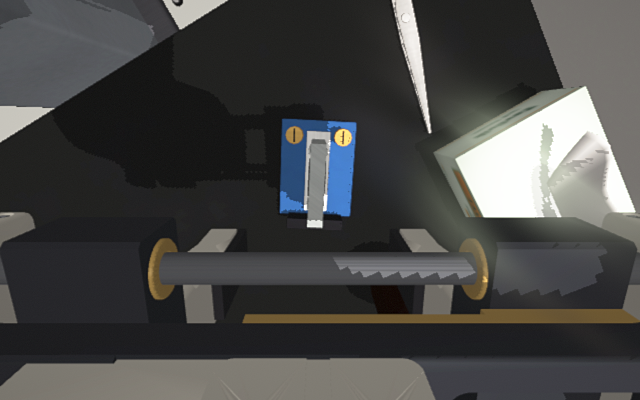

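The wrist view shows the module upright, with its plate at (316,180) between the fingers. The picture shows no thumbscrew in the fingers' path. The lock reads 105 mm along dock y, so it is open. I correct the 1.7° tilt and yaw, then descend.

```bash
python3 -m inch '-.14 .08 -.5 -.19 -.27 -.54;-.14 .08 -.8 0 0 0;0 0 0 0 0 0';python3 - <<'E'
from h import *
from scipy.spatial.transform import Rotation as R
np.set_printoptions(precision=4,suppress=True)
s=arm.get_state();m=R.from_euler('xyz',s["ee_rot"]).as_matrix();print(m, s["eef_pos"],"jawdeg",np.degrees(np.arctan2(-m[0,1],m[1,1])))
f=arm.grab_frame("wrist")
P=cloud(f,np.ones((400,640),bool));q=P[(abs(P[:,2]-.078)<.006)&(np.hypot(P[:,0]-.47,P[:,1]-.385)<.06)]
if len(q):print("plate top",len(q),q.mean(0),cv2.minAreaRect(q[:,:2].astype(np.float32)))
E
```

```text
t: 11.12
eef_pos: [0.4821, 0.3743, 0.1354]
ee_rot: [3.128, 1.537, 2.605]
force: [0.4, -0.3, 0.3]
width: 0.0702
[[-0.0289  0.4989  0.8662]
 [ 0.0172  0.8667 -0.4986]
 [-0.9994  0.0005 -0.0336]] [0.4821 0.3743 0.1354] jawdeg -29.92429757124534
plate top 1829 [0.4676 0.3854 0.0772] ((0.4687002897262573, 0.3847615122795105), (0.012011715210974216, 0.06612086296081543), 58.30645751953125)
```

```bash
python3 -c "
from h import *
s=arm.get_state();print(s['q'],s['eef_pos'],s['joint_efforts'])"
```

```text
[ 0.95809122  0.3318665  -0.22876449 -0.03870366 -1.01094403 -3.02991058] [0.48280341 0.37510714 0.13694536] [-2.81542313e-02 -5.17818332e+01  2.51124108e+01  5.73233798e+00
  7.01707928e-02 -1.38141841e-03]
```

The last joint is at its limit (-3.03). The half-turned grasp puts it near 0, so I turn the tool by 180°.

```bash
T='x'; python3 -m inch '0 0 .3 0 0 1;0 0 .3 0 0 1;0 0 0 0 0 1;0 0 0 0 0 1;0 0 0 0 0 1;0 0 0 0 0 1;0 0 0 0 0 1;0 0 0 0 0 1;0 0 0 0 0 1;0 0 0 0 0 1;0 0 0 0 0 1;0 0 0 0 0 1'; python3 -m inch '0 0 0 0 0 1;0 0 0 0 0 1;0 0 0 0 0 1;0 0 0 0 0 1;0 0 0 0 0 1;0 0 0 0 0 1;0 0 0 0 0 1;0 0 0 0 0 1;0 0 0 0 0 1;0 0 0 0 0 1;0 0 0 0 0 1;0 0 0 0 0 1'; python3 -m inch '0 0 0 0 0 1;0 0 0 0 0 1;0 0 0 0 0 1;0 0 0 0 0 1;0 0 0 0 0 1;0 0 0 0 0 1;0 0 0 0 0 1;0 0 0 0 0 1;0 0 0 0 0 1;0 0 0 0 0 1;0 0 0 0 0 1;0 0 0 0 0 0'
cat >> h.py <<'E'
from scipy.spatial.transform import Rotation as R
def pose():
    s=arm.get_state();m=R.from_euler('xyz',s["ee_rot"]).as_matrix();a=m[:,0]
    print("t",round(s["t"],2),"tcp",s["eef_pos"].round(4),"jawdeg",round(np.degrees(np.arctan2(-m[0,1],m[1,1])),2),"level-turn units",(np.degrees([-a[1],a[0]])/5).round(3),"F",s["force"].round(1),"w",round(s["width"],4),"q6",round(s["q"][5],3))
    return s
E
python3 -c "
from h import *
pose()
f=arm.grab_frame('wrist')
P=cloud(f,np.ones((400,640),bool));q=P[(abs(P[:,2]-.078)<.006)&(np.hypot(P[:,0]-.47,P[:,1]-.385)<.06)]
if len(q):print('plate top',len(q),q.mean(0),cv2.minAreaRect(q[:,:2].astype(np.float32)))
"
```

```text
t: 12.68
eef_pos: [0.4835, 0.3763, 0.1572]
ee_rot: [2.97, 1.539, -2.784]
force: [0.6, 0.1, -0.6]
width: 0.07
t: 14.18
eef_pos: [0.4835, 0.3763, 0.1571]
ee_rot: [3.013, 1.539, -1.693]
force: [-0.2, -0.5, 0.2]
width: 0.0698
t: 15.68
eef_pos: [0.4833, 0.3763, 0.157]
ee_rot: [3.025, 1.538, -0.726]
force: [-0.3, -0.1, -0.1]
width: 0.0705
t 15.68 tcp [0.4833 0.3763 0.157 ] jawdeg 145.12 level-turn units [0.251 0.283] F [-0.3 -0.1 -0.1] w 0.0705 q6 -0.059
plate top 1112 [0.47655852 0.38037713 0.07711504] ((0.4757305383682251, 0.3809047043323517), (0.011985686607658863, 0.05071038007736206), 58.360416412353516)
```

```bash
python3 -m inch '-.2 .15 -.5 .25 .28 .33;-.26 .14 -.7 0 0 .32;0 0 -.5 0 0 0;0 0 0 0 0 0'; python3 -c "
from h import *
pose()
f=arm.grab_frame('wrist')
P=cloud(f,np.ones((400,640),bool));q=P[(abs(P[:,2]-.078)<.006)&(np.hypot(P[:,0]-.47,P[:,1]-.385)<.06)]
if len(q):print('plate top',len(q),q.mean(0),cv2.minAreaRect(q[:,:2].astype(np.float32)))
"
```

```text
t: 16.23
eef_pos: [0.4688, 0.3842, 0.1041]
ee_rot: [1.619, 1.568, -2.075]
force: [0.8, -0.3, 0.4]
width: 0.0704
t 16.23 tcp [0.4688 0.3842 0.1041] jawdeg 148.34 level-turn units [ 0.03  -0.017] F [ 0.8 -0.3  0.4] w 0.0704 q6 0.009
plate top 1687 [0.47809704 0.37940321 0.07711665] ((0.4771535396575928, 0.3798832595348358), (0.011677639558911324, 0.04728572815656662), 58.062007904052734)
```

```bash
python3 -m inch '0 0 -1 0 0 0;0 0 -1 0 0 0;0 0 -.1 0 0 0;0 0 0 0 0 0'; python3 -m inch '0 0 0 0 0 0;0 0 0 0 0 0;0 0 0 0 0 0;0 0 0 0 0 0;0 0 0 0 0 0;0 0 0 0 0 0;0 0 0 0 0 0;0 0 0 0 0 0;0 0 0 0 0 0' 0 50; python3 -c "
from h import *
pose()"
```

```text
t: 16.77
eef_pos: [0.4697, 0.3854, 0.0433]
ee_rot: [-2.584, 1.57, 0.007]
force: [0.4, 0.2, 1.1]
width: 0.07
t: 17.9
eef_pos: [0.4689, 0.3847, 0.042]
ee_rot: [1.607, 1.57, -2.086]
force: [-0.7, -0.7, -0.9]
width: 0.0118
t 17.9 tcp [0.4689 0.3847 0.042 ] jawdeg 148.41 level-turn units [ 0.011 -0.006] F [-0.7 -0.7 -0.9] w 0.0118 q6 0.011
```

```bash
python3 -m inch '0 0 .3 0 0 0;0 0 .8 0 0 0;0 0 .9 0 0 0;0 -.4 .6 0 0 .3;0 -.9 0 0 0 .7;0 -.9 0 0 0 .7;0 -.9 0 0 0 .7;0 -.9 0 0 0 .7;0 -.9 0 0 0 .7;0 -.9 0 0 0 .7;0 -.9 0 0 0 .7;0 -.9 0 0 0 .7' && python3 -m inch '0 -.9 0 0 0 .7;0 -.9 0 0 0 .7;0 -.9 0 0 0 .78;-.04 -.8 0 0 0 0;0 -.5 0 0 0 0;0 0 0 0 0 0;0 0 0 0 0 0'
python3 - <<'E'
from h import *
pose()
f=arm.grab_frame("wrist");save(f,"w3")
g=arm.grab_frame("top");save(g,"t3")
for n,k in(("wrist",f),("top",g)):
  for t,z in(("module_face",.02+.08),("module_grip",.06+.08),("lane_mouth",.014),("contact_block",.034)):
    for p in arm.place_of(k,t)[:1]:
        u,v=p["position"][0]*640,p["position"][1]*400;print(n,t,round(p["confidence"],2),(round(u),round(v)),world(k,u,v,z).round(4))
E
```

```text
t: 19.4
eef_pos: [0.4683, 0.1551, 0.1202]
ee_rot: [1.144, 1.57, -2.031]
force: [-0.2, -0.0, -3.8]
width: 0.0116
t: 20.27
eef_pos: [0.468, 0.0371, 0.1203]
ee_rot: [2.29, 1.57, -0.698]
force: [-0.8, -0.0, -3.4]
width: 0.0114
t 20.27 tcp [0.468  0.0371 0.1203] jawdeg -171.18 level-turn units [0.005 0.006] F [-0.8 -0.  -3.4] w 0.0114 q6 1.224
wrist module_face 0.86 (321, 141) [0.5183 0.0434 0.1   ]
wrist module_grip 0.56 (316, 265) [0.4685 0.038  0.14  ]
wrist lane_mouth 0.58 (319, 90) [0.5473 0.0485 0.014 ]
top lane_mouth 0.65 (317, 212) [0.5537 0.0529 0.014 ]
top contact_block 0.64 (316, 190) [0.6222 0.0552 0.034 ]
```

View pics/w3.png

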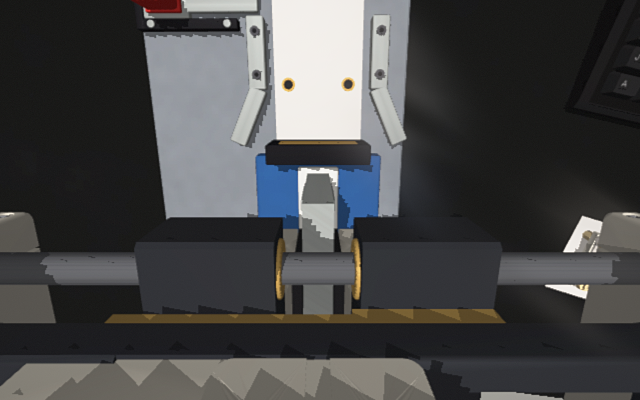

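The wrist view shows the module held straight. Its header spans columns 266–370 (mid 318). The rails, mid 318, and the floor screws at (288,84) and (348,84), also mid 318, are centred on it. The lock is open at top left. Lowering onto the floor.

```bash
python3 -m inch '0 0 -.8 0 0 0;0 0 -.8 0 0 0;0 0 -.4 0 0 0;0 0 -.07 0 0 0;0 0 -.05 0 0 0;0 0 0 0 0 0;0 0 0 0 0 0'; python3 -c "
from h import *
pose()"
```

```text
t: 21.65
eef_pos: [0.4682, 0.037, 0.0571]
ee_rot: [2.773, 1.57, -0.214]
force: [-0.4, -0.3, -3.1]
width: 0.0118
t 21.65 tcp [0.4682 0.037  0.0571] jawdeg -171.18 level-turn units [0.003 0.013] F [-0.4 -0.3 -3.1] w 0.0118 q6 1.224
```

```bash
python3 -m inch '0 0 -.04 0 0 0;0 0 -.02 0 0 0;0 0 0 0 0 0'; python3 -m inch '0 0 -.03 0 0 0;0 0 0 0 0 0;0 0 0 0 0 0'
```

```text
t: 22.02
eef_pos: [0.4684, 0.037, 0.0559]
ee_rot: [2.687, 1.569, -0.301]
force: [-3.1, -0.2, 9.6]
width: 0.0117
t: 22.4
eef_pos: [0.4687, 0.0369, 0.0559]
ee_rot: [2.784, 1.568, -0.203]
force: [-6.3, -0.6, 19.8]
width: 0.0119
```

```bash
python3 -m inch '.1 .015 -.0 0 0 0;.2 .03 .05 0 0 0;.3 .046 0 0 0 0;.3 .046 0 0 0 0;.3 .046 0 0 0 0;.3 .046 0 0 0 0;0 0 0 0 0 0'; python3 -c "
from h import *
s=pose();d=s['eef_pos'][:2]-[.5466,.0489];print(d@np.array([[.9883,-.1525],[.1525,.9883]]),s['moment'])"
```

```text
t: 23.28
eef_pos: [0.5151, 0.0442, 0.056]
ee_rot: [2.848, 1.568, -0.139]
force: [2.2, -1.1, 4.2]
width: 0.0117
t 23.27 tcp [0.5151 0.0442 0.056 ] jawdeg -171.15 level-turn units [0.005 0.032] F [ 2.2 -1.1  4.2] w 0.0117 q6 1.257
[-0.03180725  0.00012422] [-0.28659879 -0.44228823 -0.04773449]
```

```bash
python3 -m inch '.3 .046 0 0 0 0;.3 .046 0 0 0 0;.3 .046 0 0 0 0;.3 .046 0 0 0 0;0 0 0 0 0 0'
python3 - <<'E'
from h import *
s=pose();d=s['eef_pos'][:2]-[.5466,.0489];print(d@np.array([[.9883,-.1525],[.1525,.9883]]),s['moment'])
f=arm.grab_frame("wrist");save(f,"w4")
E
```

```text
t: 23.9
eef_pos: [0.5507, 0.0495, 0.056]
ee_rot: [2.759, 1.568, -0.228]
force: [1.1, -0.9, 4.8]
width: 0.012
t 23.9 tcp [0.5507 0.0495 0.056 ] jawdeg -171.15 level-turn units [0.006 0.027] F [ 1.1 -0.9  4.8] w 0.012 q6 1.279
[ 4.15202125e-03 -2.91132363e-05] [-0.43795894 -0.33902028  0.05771347]
```

View pics/w4.png

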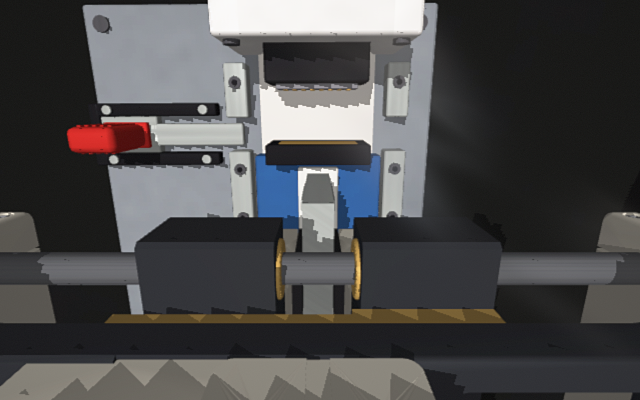

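The wrist view shows the module between the rails and the lock tongue clear, ending at column 245, left of the rail. The header front is at row 141 and the contact block at row 85. I advance, then press in small steps.

```bash
python3 -m inch '.2 .031 0 0 0 0;.2 .031 0 0 0 0;.15 .023 0 0 0 0;.08 .012 0 0 0 0;0 0 0 0 0 0;0 0 0 0 0 0'; python3 -m inch '.05 .008 0 0 0 0;.05 .008 0 0 0 0;0 0 0 0 0 0';python3 -m inch '.05 .008 0 0 0 0;.05 .008 0 0 0 0;0 0 0 0 0 0';python3 -m inch '.05 .008 0 0 0 0;.05 .008 0 0 0 0;0 0 0 0 0 0'
```

```text
t: 24.7
eef_pos: [0.5682, 0.0521, 0.056]
ee_rot: [2.186, 1.57, -0.802]
force: [-2.0, -1.3, 7.5]
width: 0.0118
t: 25.08
eef_pos: [0.571, 0.0525, 0.056]
ee_rot: [1.854, 1.57, -1.133]
force: [-2.7, -0.1, 8.9]
width: 0.0118
t: 25.45
eef_pos: [0.574, 0.053, 0.056]
ee_rot: [1.822, 1.57, -1.166]
force: [-3.0, -1.2, 9.9]
width: 0.0116
t: 25.82
eef_pos: [0.5769, 0.0534, 0.056]
ee_rot: [1.675, 1.57, -1.312]
force: [-3.3, -1.8, 8.6]
width: 0.0119
```

```bash
python3 -m inch '.05 .008 0 0 0 0;.03 .005 0 0 0 0;0 0 0 0 0 0';python3 -m inch '.05 .008 0 0 0 0;.03 .005 0 0 0 0;0 0 0 0 0 0';python3 -m inch '.03 .005 0 0 0 0;.03 .005 0 0 0 0;0 0 0 0 0 0'
```

```text
t: 26.2
eef_pos: [0.5785, 0.0536, 0.056]
ee_rot: [0.708, 1.569, -2.279]
force: [-6.2, -0.5, 11.4]
width: 0.012
t: 26.58
eef_pos: [0.5802, 0.0538, 0.056]
ee_rot: [0.473, 1.568, -2.515]
force: [-8.1, -1.3, 15.2]
width: 0.0117
t: 26.95
eef_pos: [0.5815, 0.054, 0.056]
ee_rot: [0.384, 1.567, -2.604]
force: [-11.4, -0.1, 17.0]
width: 0.0115
```

```bash
python3 -m inch '0 0 .02 0 0 0;.03 .005 .01 0 0 0;.03 .005 0 0 0 0;0 0 0 0 0 0;0 0 0 0 0 0'; python3 -m inch '.02 .003 0 0 0 0;.02 .003 0 0 0 0;0 0 0 0 0 0;0 0 0 0 0 0'
python3 - <<'E'
from h import *
s=pose();d=s['eef_pos'][:2]-[.5466,.0489];print(d@np.array([[.9883,-.1525],[.1525,.9883]]),s['moment'])
f=arm.grab_frame("wrist");save(f,"w5")
E
```

```text
t: 27.58
eef_pos: [0.5825, 0.0542, 0.0561]
ee_rot: [0.267, 1.566, -2.721]
force: [-11.1, 0.4, 12.1]
width: 0.0114
t: 28.08
eef_pos: [0.5833, 0.0543, 0.0561]
ee_rot: [0.245, 1.565, -2.743]
force: [-12.6, 0.1, 14.1]
width: 0.0116
t 28.07 tcp [0.5833 0.0543 0.0561] jawdeg -171.2 level-turn units [ 0.026 -0.061] F [-12.6   0.1  14.1] w 0.0116 q6 1.298
[ 0.03708508 -0.00029315] [0.16436492 4.48261449 0.15337044]
```

View pics/w5.png

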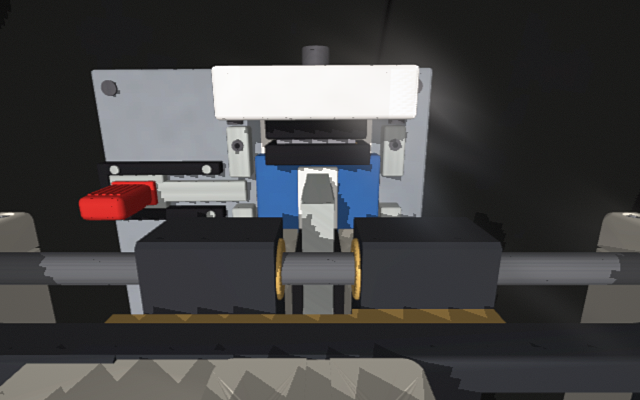

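The header sits at the same pixels as before (266–370, rows 141–164), so there is no slip in the grip. The face is at 87 mm, which puts the spring at about 9.7 N. The force reading, 12.6 N minus about 3.5 N of floor friction, gives about 9 N. I hold for a second to check it is steady.

```bash
python3 -m inch '0 0 0 0 0 0;0 0 0 0 0 0;0 0 0 0 0 0;0 0 0 0 0 0;0 0 0 0 0 0;0 0 0 0 0 0;0 0 0 0 0 0;0 0 0 0 0 0'; python3 -c "
from h import *
pose();print(arm.job_done());pose()"
```

```text
t: 29.12
eef_pos: [0.5833, 0.0543, 0.0561]
ee_rot: [0.246, 1.565, -2.742]
force: [-13.1, -0.0, 13.7]
width: 0.0114
t 29.12 tcp [0.5833 0.0543 0.0561] jawdeg -171.2 level-turn units [ 0.026 -0.061] F [-13.1  -0.   13.7] w 0.0114 q6 1.298
the job is handed in; nothing more can be done
None
the job is handed in; nothing more can be done
```

I slid the transport lock to its end stop, set the module on the dock and pushed it up the lane. I handed the job in at 29.1 s, still gripping it and pressing it on the contact block. The hand-in gives no verdict.

**Last checks**
- **Position:** the tool was at dock x 37 mm, which puts the module's face at about 87 mm if it sits centred in the grip. Sideways error was about 0.3 mm, yaw matched the dock and tilt was about 0.3°. The pose held still for the final second.
- **Push:** two estimates agree at about 9 to 10 N. Spring travel gives about 9.7 N. The wrist reads 13 N, less an assumed 3.5 N of floor friction. The contact force itself was never measured.
- **Lock:** it stopped at 19 N with no further travel. The top camera put it at about 105 mm along dock y (104 mm expected), and the last wrist picture still shows it open.
- **Grip:** the module sits at the same pixels in the wrist picture as before the push, so it had not slipped.

**What went wrong or was off**
- The first approach to the module ran the last joint into its range limit and left the tool tilted by 1.7°. I turned the tool half a turn and gripped the other way round.
- Setting the module down briefly pressed the floor with about 23 N, which I then eased. It still presses down with about 17 N including its weight.

I did not re-measure the liquid cell, driver, jar or bottle at the end. The arm gave no sign of touching any of them.

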